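Unlatch the tote's parts tray and hold it up level

ROBOT

A 6-joint arm with a two-finger parallel gripper is mounted at the origin on a cart in front of the work surface, level with it; the furniture and walls round the work are solid. World frame = base frame: x ahead of the robot, y to its left, z up, the work surface at z = 0. Lengths are in m, angles in rad, forces in N, time in s.
With the tool pointing down it reaches from about 0.4 to 0.825 m from the base axis. Payload 7 kg.
Tool frame: the origin (TCP) lies at the very end of the fingers, on their centre line; the grasp point (between the pads) lies 19 mm behind it; z points along the fingers, y is the line along which they close (so a half turn about z gives the same grasp; the last joint's range is limited). The gripper opens to 88 mm and grips with 3 to 60 N. Pads are 19 mm wide; open, the fingers measure 130 mm over their backs; the gripper's body (78 mm by 193 mm) begins 47 mm behind the grasp point.
Start: joints at [-0.95, 0.359, 0.012, 0, -1.224, -0.288], TCP at [0.22, -0.638, 0.227] pointing down, gripper open.
Joint ranges: [-3.07, 3.07], [-1.43, 2.12], [-1.02, 1.25], [-3.03, 1.67], [-3.05, -0], [-3.03, 3.03]. Speed limits (rad/s): [2.39, 2.39, 3.01, 3.14, 3.14, 3.14].

INTERFACE

Orientations are given as [roll, pitch, yaw] about the fixed x, y, z axes, in that order (R = Rz(yaw) Ry(pitch) Rx(roll)).
In Python, from station import arm gives the robot as it stands. The module is installed in compiled form; this text tells all that it offers.
- The arm moves only by the shell command python3 -m crank 'ROWS' [FORCE]. ROWS is JSON, a list of rows, each an object of numbers: "dx", "dy", "dz": the shift along the world's x, y, z in m; "twist": the turn about the world's z in degrees; "grip": the opening, from -1 (shut) to 1 (fully open). A call has exactly 5 rows; each row is the pose to reach, as a shift and turn from the pose commanded when the call began; what a row does not reach only later rows make up. A row lasts 1/12 s, in which the tool goes at most 41.7 mm and 7.16 degrees, less where a joint would pass 70% of its speed; a pose out of reach is approached as far as the arm can. A call with a gripper value outside its range is refused whole. The fingers move at their own pace and stop on an object; FORCE is the grip in N (left out, the last holds). Time passes only in rows, so rows that repeat a pose let the fingers close, or fill a call up. It gives the time, the measured TCP pose, the force, the opening and the grip force at its end, in the units of the state.
- arm.get_state(): the state, without advancing time (a new reading comes with each control period).
- arm.grab_frame(name): name is "side" or "top"; returns the picture (384x512x3 uint8, red, green, blue); there is no depth.
- arm.get_calibration(name): a dict with "fx", "fy", "cx", "cy" (pixels), "cam_to_world" (4x4, takes a point from camera to world coordinates). Camera axes: x right, y down, z forward; pixel columns grow to the right and rows downward; lengths in m; the calibration is good to about 2 mm. A picture is of the moment at which its call begins. get_calibration takes no time and is no camera call.
- arm.job_done(): hands the job in; it is judged then, once.
The state is a dict: "t": time; "q": joint angles; "qd": joint speeds; "joint_efforts": joint torques, N m; "eef_pos": TCP position; "ee_rot": TCP orientation; "force": force on the tool from outside, world axes, zero at the start; "moment": the same for the moment, N m; "width": finger opening in m; "gripper_force": force on a finger pad.
Only numpy, scipy, OpenCV 4.12 (cv2) and the standard library are available. Lean on these libraries where they do the work, as an engineer would, in place of code of your own. Each camera call takes 0.05 s, during which the arm holds its last target. There are 200 camera calls.

TASK

Swing the hasp of the plywood tote case up and right back off its catch, towards the outside of the case, while the parts tray still sits in the case. Then lift the tray straight up by its carrying bar, keeping it level so that both cabinet hinges stay in it, and finish while still holding it steady and level in the gripper about 12 cm above its seat, over the case, so that a colleague can reach what lies underneath. Leave the other things on the bench where they are.

Things in the scene. Friction and masses are not known exactly. Their poses are not given: they have to be found in the camera images.
- case: Open-topped plywood tote case, screwed to the bench (cannot be pushed), outside 180 (x) x 270 (y) x 100 mm high, walls 10 mm. Origin at the centre of its underside on the bench. Its own x axis points from its front wall (which carries the hasp) to its back wall, away from the robot; y runs along its length, z up. It may be turned up to 0.4 rad about the vertical.
- hasp (a joint): Steel hasp strap (34 mm wide, 54 mm long, 3 mm thick) hinged at the middle of the case's front wall top edge. Value in rad: 0 = lying flat inward over the tray's front wall with the tray's wire staple standing up through its slot; 1.57 = standing upright; it stops at 3.3 = folded out level in front of the case. Free light hinge without spring: short of about upright it falls shut again, past upright it falls outward to its stop. Nothing but its own light weight keeps it shut.
- hasp_hinge (a point): Point on the hasp's hinge axis at its middle, 104 mm above the bench, 4 mm in front of the case's front wall. The axis is parallel to the case's y axis.
- hasp_pull (a point): Centre of the hasp's pull: a round steel bar 14 mm in diameter and 30 mm long, parallel to the case's y axis, free at both ends, at the hasp's loose end. With the hasp shut it lies 50 mm from the hinge axis along the case's +x and 12 mm above it (116 mm above the bench), inside the outline of the tray's front compartment, and it turns round the hinge with the strap. Gripped on its two ends it can turn between the fingers.
- tray: Loose lift-out wooden tray, outside 152 (x) x 242 (y) x 45 mm high, walls 8 mm, floor 6 mm, sitting in the case on two ledges with its rim level with the case's rim and 4 mm play all round. Origin at the centre of its underside, 55 mm above the bench when seated; axes parallel to the case's. A 26 mm high divider along y makes a front and a back compartment. About 0.3 to 0.6 kg without the hinges. A wire staple stands 10 mm above the middle of its front wall.
- tray_handle (a point): Middle of the tray's carrying bar: a wooden bar 16 mm wide (x) and 20 mm high along the tray's y axis, 222 mm clear between its two end uprights, centred 90 mm above the tray's underside (145 mm above the bench when seated); 54 mm of free height under it down to the divider.
- hinge_front: Grey metal concealed cabinet hinge, 82 x 52 x 13 mm, 75 g, lying loose in the tray's front compartment. Origin at the centre of its underside.
- hinge_back: Grey metal concealed cabinet hinge, 82 x 52 x 13 mm, 75 g, lying loose in the tray's back compartment. Origin at the centre of its underside.
- cork_block: Bystander: brown wooden sanding block 58 x 100 x 34 mm; origin at the centre of its underside.
- offcut: Bystander: hardwood offcut 39 x 110 x 19 mm lying on the bench; origin at the centre of its underside.
- chisel: Bystander: chisel 245 mm long with wooden handle, lying on the bench; origin at the centre of its underside.
- orbital_sander: Bystander: orbital sander 124 x 176 x 101 mm; origin at the centre of its underside.
Not all that is in view belongs to the job. Leave any turquoise look-alike of the hinge_back alone. What is shaped like the hinge_front but orange is not meant.

How it is judged:
On the way, in this order (a step that is already met when the one before it is completed fails the run):
1. the hasp is swung off its catch past upright while the tray still sits in the case (value of joint hasp above 1.75 rad and height (world z) of tray below 0.065 m), for 0.2 s.
2. the tray is lifted clear of the case, hasp off (value of joint hasp above 1.75 rad and height (world z) of tray above 0.105 m and contact force between tray and case below 0.2 N), for 0.2 s.
At the end, for the whole second after the job is handed in: The gripper holds the tray still (under 3 cm/s, 0.15 rad/s), level within 0.12 rad, 8 to 18 cm above its seat and within 6 cm sideways of the case centre, clear of the case; both hinges lie in it; the hasp is past 1.75 rad (value of joint hasp above 1.75 rad and height (world z) of tray between 0.135 and 0.235 m and horizontal distance between tray and case below 0.06 m and angle between tray's own z axis and vertical below 0.12 rad and linear speed of tray below 0.03 m/s and angular speed of tray below 0.15 rad/s and contact force between tray and the fingers above 1 N and contact force between tray and case below 0.2 N and x of hinge_front in the frame of tray between -0.07 and 0.07 m and y of hinge_front in the frame of tray between -0.115 and 0.115 m and z of hinge_front in the frame of tray between 0 and 0.04 m and x of hinge_back in the frame of tray between -0.07 and 0.07 m and y of hinge_back in the frame of tray between -0.115 and 0.115 m and z of hinge_back in the frame of tray between 0 and 0.04 m); the arm keeps its last pose, push and grip.
It fails at once if the tray is raised with the hasp still over the catch (height (world z) of tray above 0.075 m and not (value of joint hasp above 1.4 rad)).
It fails at once if the tray is tilted by more than 0.3 rad (angle between tray's own z axis and vertical above 0.3 rad).
It fails at once if another thing on the bench is moved by more than 3 cm (distance of any of cork_block, offcut, chisel, orbital_sander from where it was at the start of the episode above 0.03 m).
It also fails if it takes over 48 s, if anything falls off the work surface, if the arm or the gripper's body presses on something with over 40 N, if the wrist force passes 120 N, or if a joint passes its speed limit or range.

## Working session

There is one attempt and no reset: what is moved stays moved. The work goes in short steps, Python scripts to look and compute and a shell command to move; the robot and the scene stay as the last step left them, time stands still between calls to the robot, and variables do not carry over. Pictures are saved under pics/ and viewed, at most 10 in all, crops included, and the job is handed in when it is done.

```bash
mkdir -p pics
python3 - <<'E'
from station import arm
import cv2,numpy as np
for n in("top","side"):
    f=arm.grab_frame(n); cv2.imwrite(f"pics/{n}0.png",f[:,:,::-1])
    c=arm.get_calibration(n); print(n,{k:np.round(v,4).tolist() for k,v in c.items()})
s=arm.get_state();print(s)
E
```

```text
top {'fx': 364.3182, 'fy': 364.3182, 'cx': 254.9271, 'cy': 186.8353, 'cam_to_world': [[0.0162, -0.9965, 0.0814, 0.4798], [-0.9999, -0.0166, -0.004, -0.0022], [0.0054, -0.0813, -0.9967, 0.9985], [0.0, 0.0, 0.0, 1.0]]}
side {'fx': 469.3863, 'fy': 469.3863, 'cx': 257.6732, 'cy': 183.8337, 'cam_to_world': [[-0.968, -0.1682, 0.186, 0.2923], [-0.2508, 0.6411, -0.7254, 0.9481], [0.0028, -0.7488, -0.6628, 0.9961], [0.0, 0.0, 0.0, 1.0]]}
{'t': 0.1, 'q': array([-9.49892591e-01,  3.59303542e-01,  1.11589270e-02, -3.26548043e-04,
       -1.22406448e+00, -2.88080359e-01]), 'qd': array([-0.00078108, -0.00200827,  0.00140862,  0.00157758,  0.00143912,
       -0.00141359]), 'joint_efforts': array([-9.79486613e-04, -5.84163272e+01,  2.93751347e+01,  7.01542094e+00,
        1.02293550e-02, -6.78629112e-05]), 'eef_pos': array([ 0.22036381, -0.63756668,  0.22572437]), 'ee_rot': array([ 3.14015088e+00, -1.07081900e-04, -2.80888039e+00]), 'force': array([-0.29710707, -0.58807702, -0.72353954]), 'moment': array([ 0.04540855, -0.02407377,  0.01717614]), 'gripper_force': 0.0, 'width': 0.08746756284623235}
```

View pics/top0.png

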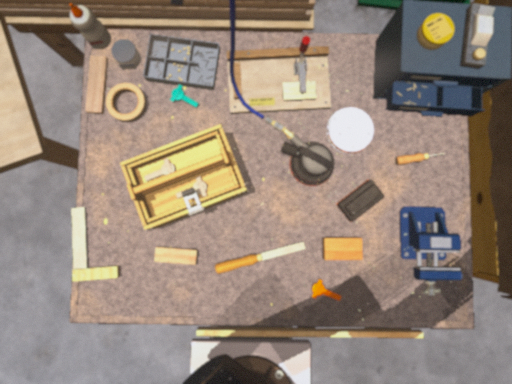

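View pics/side0.png

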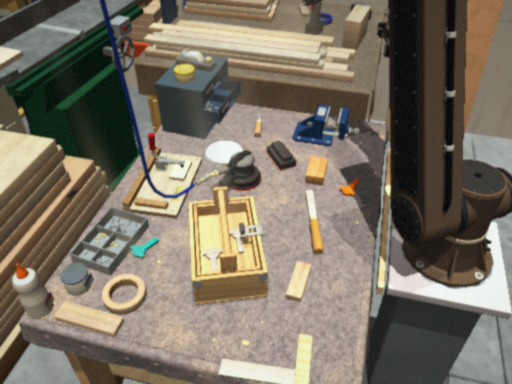

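```bash
cat > h.py <<'E'
from station import arm
import cv2,numpy as np
def ray(n,u,v,z):
    c=arm.get_calibration(n);T=np.array(c["cam_to_world"])
    d=T[:3,:3]@[(u-c["cx"])/c["fx"],(v-c["cy"])/c["fy"],1];o=T[:3,3]
    return o+d*(z-o[2])/d[2]
def proj(n,p):
    c=arm.get_calibration(n);T=np.array(c["cam_to_world"])
    q=T[:3,:3].T@(np.array(p)-T[:3,3]);return c["fx"]*q[0]/q[2]+c["cx"],c["fy"]*q[1]/q[2]+c["cy"]
def crop(f,u,v,w,h,s,name):
    cv2.imwrite(name,cv2.resize(f[v:v+h,u:u+w,::-1],None,fx=s,fy=s,interpolation=cv2.INTER_CUBIC))
E
python3 - <<'E'
import cv2,numpy as np
a=cv2.imread("pics/top0.png")[115:240,110:260];b=cv2.imread("pics/side0.png")[175:310,175:285]
a=cv2.resize(a,None,fx=3,fy=3,interpolation=2);b=cv2.resize(b,None,fx=3,fy=3,interpolation=2)
o=np.zeros((405,780,3),np.uint8);o[:375,:450]=a;o[:405,450:]=b
cv2.imwrite("pics/c0.png",o)
E
```

```text
(no output)
```

View pics/c0.png

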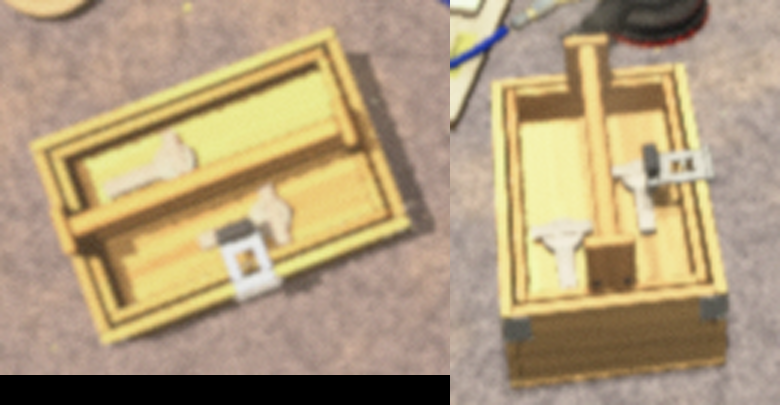

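Candidates: hasp with its dark pull at top (189,192) is the only one. The tray hinges are grey at (165,168) and (199,187), against look-alikes turquoise (183,96) and orange (325,290), which lie outside the case. The crop confirms the case, with rim corners at (121,164), (221,125), (247,189) and (145,229).

Run:
```python
from h import *
P=[ray("top",110+(x-1)/3,115+(y-1)/3,.1)[:2] for x,y in [(33,147),(333,30),(412,222),(107,342)]]
c,(w,h),a=cv2.minAreaRect(np.float32(P)*1000);print(np.round(P,4),c,w,h,a)
P=np.array(P);yd=(P[0]+P[3]-P[1]-P[2]);yaw=np.arctan2(-yd[0],yd[1]);xd=P[0]+P[1]-P[2]-P[3];print("yaw",yaw,np.arctan2(xd[1],xd[0]))
C=P.mean(0);ex=np.array([np.cos(yaw),np.sin(yaw)]);ey=np.array([-ex[1],ex[0]])
print("C",C,"pull pred",C+ex*(-.044),"hinge",C-.094*ex)
print("pull meas",ray("top",110+237/3,115+231/3,.121)[:2])
# bar endpoints, visible top surface z=.155
e=[ray("top",110+(x-1)/3,115+(y-1)/3,.155)[:2] for x,y in [(66,222),(352,122)]];print("bar",e,np.mean(e,0))
for p in [(*C,.155),(*(C-.044*ex),.12),(*(C-.09*ex+.135*ey),.1)]:print(proj("side",p),proj("top",p))
```

```text
[[0.6053 0.3283]
 [0.7082 0.0826]
 [0.5483 0.0137]
 [0.446  0.2607]] (576.8327026367188, 171.01451110839844) 174.0738525390625 268.23736572265625 22.711563110351562
yaw 0.39453765564897203 0.40431597519533263
C [0.57696694 0.17133451] pull pred [0.53634726 0.15442173] hinge [0.49018855 0.13520266]
pull meas [0.53633816 0.15300221]
bar [array([0.53968483, 0.27996569]), array([0.62151665, 0.06088228])] [0.58060074 0.17042398]
(np.float64(224.43893901123207), np.float64(217.39320470555458)) (np.float64(179.10215974359028), np.float64(173.4701282668614))
(np.float64(242.18771806401907), np.float64(225.2851185987749)) (np.float64(188.4842577970481), np.float64(192.0143450564577))
(np.float64(268.07600807169433), np.float64(269.9833403719664)) (np.float64(144.98917992993097), np.float64(230.31852482293843))
```

```bash
python3 -m crank '[{"dx":0.015,"dy":0.038},{"dx":0.030,"dy":0.076},{"dx":0.045,"dy":0.114},{"dx":0.060,"dy":0.152},{"dx":0.076,"dy":0.19,"twist":3.7}]'
python3 -m crank '[{"dx":0.015,"dy":0.038},{"dx":0.030,"dy":0.076},{"dx":0.045,"dy":0.114},{"dx":0.060,"dy":0.152},{"dx":0.076,"dy":0.19}]'
python3 -m crank '[{"dx":0.015,"dy":0.038},{"dx":0.030,"dy":0.076},{"dx":0.045,"dy":0.114},{"dx":0.060,"dy":0.152},{"dx":0.076,"dy":0.19}]'
python3 -m crank '[{"dx":0.015,"dy":0.038},{"dx":0.030,"dy":0.076},{"dx":0.045,"dy":0.114},{"dx":0.060,"dy":0.152},{"dx":0.076,"dy":0.19}]'
```

```text
invalid input at $[0]: expected keys dx, dy, dz, twist, grip
invalid input at $[0]: expected keys dx, dy, dz, twist, grip
invalid input at $[0]: expected keys dx, dy, dz, twist, grip
invalid input at $[0]: expected keys dx, dy, dz, twist, grip
```

```bash
python3 -m crank '[{"dx":0.015,"dy":0.038,"dz":0,"twist":0,"grip":1},{"dx":0.030,"dy":0.076,"dz":0,"twist":0,"grip":1},{"dx":0.045,"dy":0.114,"dz":0,"twist":0,"grip":1},{"dx":0.060,"dy":0.152,"dz":0,"twist":2,"grip":1},{"dx":0.076,"dy":0.19,"dz":0,"twist":3.7,"grip":1}]'
python3 -m crank '[{"dx":0.015,"dy":0.038,"dz":0,"twist":0,"grip":1},{"dx":0.030,"dy":0.076,"dz":0,"twist":0,"grip":1},{"dx":0.045,"dy":0.114,"dz":0,"twist":0,"grip":1},{"dx":0.060,"dy":0.152,"dz":0,"twist":0,"grip":1},{"dx":0.076,"dy":0.19,"dz":0,"twist":0,"grip":1}]'
python3 -m crank '[{"dx":0.015,"dy":0.038,"dz":0,"twist":0,"grip":1},{"dx":0.030,"dy":0.076,"dz":0,"twist":0,"grip":1},{"dx":0.045,"dy":0.114,"dz":0,"twist":0,"grip":1},{"dx":0.060,"dy":0.152,"dz":0,"twist":0,"grip":1},{"dx":0.076,"dy":0.19,"dz":0,"twist":0,"grip":1}]'
python3 -m crank '[{"dx":0.015,"dy":0.038,"dz":0,"twist":0,"grip":1},{"dx":0.030,"dy":0.076,"dz":0,"twist":0,"grip":1},{"dx":0.045,"dy":0.114,"dz":0,"twist":0,"grip":1},{"dx":0.060,"dy":0.152,"dz":0,"twist":0,"grip":1},{"dx":0.076,"dy":0.19,"dz":0,"twist":0,"grip":1}]'
```

```text
t: 0.52
eef_pos: [0.2964, -0.4461, 0.2261]
ee_rot: [3.141, -0.0, -2.743]
force: [1.4, 0.6, 0.4]
width: 0.0877
gripper_force: 0.0
t: 0.93
eef_pos: [0.3724, -0.2561, 0.2265]
ee_rot: [3.142, 0.0, -2.745]
force: [1.0, -0.2, -0.1]
width: 0.0874
gripper_force: 0.0
t: 1.35
eef_pos: [0.4484, -0.0659, 0.2267]
ee_rot: [3.142, 0.001, -2.744]
force: [1.2, -0.7, 0.4]
width: 0.0878
gripper_force: 0.0
t: 1.77
eef_pos: [0.5245, 0.1241, 0.2265]
ee_rot: [3.141, -0.0, -2.744]
force: [0.8, -0.9, 0.9]
width: 0.0879
gripper_force: 0.0
```

```bash
python3 -m crank '[{"dx":0.009,"dy":0.0285,"dz":0,"twist":0,"grip":1},{"dx":0.009,"dy":0.0285,"dz":-0.03,"twist":0,"grip":1},{"dx":0.009,"dy":0.0285,"dz":-0.06,"twist":0,"grip":1},{"dx":0.009,"dy":0.0285,"dz":-0.085,"twist":0,"grip":0.3},{"dx":0.009,"dy":0.0285,"dz":-0.092,"twist":0,"grip":0.3}]'
python3 - <<'E'
from h import *
a=arm.grab_frame("top")[140:230,120:260];b=arm.grab_frame("side")[160:290,190:300]
a=cv2.resize(a,None,fx=3,fy=3,interpolation=2);b=cv2.resize(b,None,fx=3,fy=3,interpolation=2)
o=np.zeros((390,750,3),np.uint8);o[:270,:420]=a;o[:,420:]=b
cv2.imwrite("pics/c1.png",o[:,:,::-1])
E
```

```text
t: 2.18
eef_pos: [0.5309, 0.1496, 0.1302]
ee_rot: [-3.141, -0.007, -2.745]
force: [-0.2, -0.3, 0.5]
width: 0.0793
gripper_force: 0.0
```

View pics/c1.png

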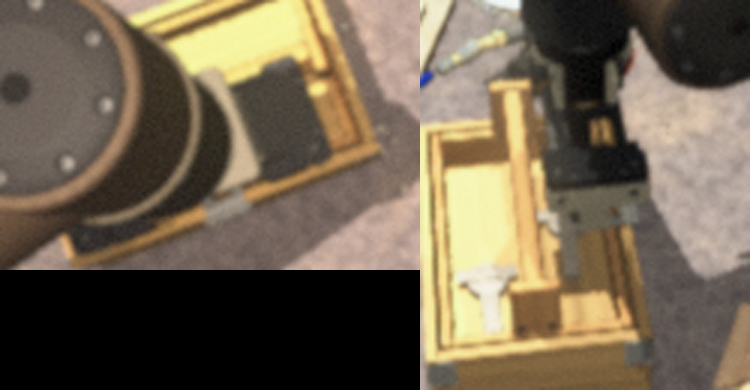

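The pictures show the gripper over the hasp, clear of the carrying bar and with its fingers either side of the pull. Next I lower it and grip.

```bash
python3 -m crank '[{"dx":0,"dy":0,"dz":0,"twist":0,"grip":0.2},{"dx":0,"dy":0,"dz":-0.01,"twist":0,"grip":0.2},{"dx":0,"dy":0,"dz":-0.018,"twist":0,"grip":0.2},{"dx":0,"dy":0,"dz":-0.023,"twist":0,"grip":0.2},{"dx":0,"dy":0,"dz":-0.023,"twist":0,"grip":0.2}]' 8
python3 -m crank '[{"dx":0,"dy":0,"dz":0,"twist":0,"grip":0},{"dx":0,"dy":0,"dz":0,"twist":0,"grip":-0.4},{"dx":0,"dy":0,"dz":0,"twist":0,"grip":-0.6},{"dx":0,"dy":0,"dz":0,"twist":0,"grip":-0.6},{"dx":0,"dy":0,"dz":0,"twist":0,"grip":-0.6}]' 8
```

```text
t: 2.7
eef_pos: [0.5329, 0.1501, 0.1106]
ee_rot: [-3.142, -0.001, -2.745]
force: [0.1, -0.3, 0.4]
width: 0.053
gripper_force: 0.0
t: 3.12
eef_pos: [0.5329, 0.1531, 0.1118]
ee_rot: [3.138, 0.002, -2.744]
force: [-8.6, 13.2, 1.9]
width: 0.035
gripper_force: 8.0
```

```bash
python3 -m crank '[{"dx":0,"dy":0,"dz":0,"twist":0,"grip":0.1},{"dx":0,"dy":0,"dz":0,"twist":0,"grip":0.1},{"dx":0,"dy":0.003,"dz":0.003,"twist":0,"grip":0.1},{"dx":0,"dy":0.003,"dz":0.003,"twist":0,"grip":0.1},{"dx":0,"dy":0.003,"dz":0.003,"twist":0,"grip":0.1}]' 8
python3 -m crank '[{"dx":0,"dy":0,"dz":0,"twist":0,"grip":-0.3},{"dx":0,"dy":0,"dz":0,"twist":0,"grip":-0.6},{"dx":0,"dy":0,"dz":0,"twist":0,"grip":-0.6},{"dx":0,"dy":0,"dz":0,"twist":0,"grip":-0.6},{"dx":0,"dy":0,"dz":0,"twist":0,"grip":-0.6}]' 8
```

```text
t: 3.53
eef_pos: [0.5338, 0.1536, 0.1149]
ee_rot: [-3.141, 0.001, -2.744]
force: [0.6, -1.0, 0.2]
width: 0.0479
gripper_force: 0.0
t: 3.95
eef_pos: [0.5327, 0.1558, 0.1144]
ee_rot: [3.138, 0.001, -2.745]
force: [-8.0, 13.4, 2.6]
width: 0.0296
gripper_force: 8.0
```

```bash
python3 -m crank '[{"dx":0,"dy":0,"dz":0,"twist":0,"grip":-0.6},{"dx":-0.001,"dy":0.0025,"dz":0,"twist":0,"grip":-0.6},{"dx":-0.001,"dy":0.0025,"dz":0,"twist":0,"grip":-0.6},{"dx":-0.001,"dy":0.0025,"dz":0,"twist":0,"grip":-0.6},{"dx":-0.001,"dy":0.0025,"dz":0,"twist":0,"grip":-0.6}]' 8
```

```text
t: 4.37
eef_pos: [0.5325, 0.1562, 0.1145]
ee_rot: [3.141, 0.0, -2.744]
force: [-0.8, 2.4, -0.5]
width: 0.0299
gripper_force: 8.0
```

```bash
python3 -m crank '[{"dx":-0.0031,"dy":-0.0013,"dz":0.0097,"twist":0,"grip":-0.6},{"dx":-0.0079,"dy":-0.0033,"dz":0.0185,"twist":0,"grip":-0.6},{"dx":-0.0143,"dy":-0.006,"dz":0.0261,"twist":0,"grip":-0.6},{"dx":-0.0219,"dy":-0.0092,"dz":0.0322,"twist":0,"grip":-0.6},{"dx":-0.0305,"dy":-0.0128,"dz":0.0365,"twist":0,"grip":-0.6}]' 10
python3 -m crank '[{"dx":-0.0092,"dy":-0.0039,"dz":0.0024,"twist":0,"grip":-0.6},{"dx":-0.0186,"dy":-0.0078,"dz":0.0028,"twist":0,"grip":-0.6},{"dx":-0.028,"dy":-0.0118,"dz":0.0011,"twist":0,"grip":-0.6},{"dx":-0.0347,"dy":-0.0146,"dz":-0.0015,"twist":0,"grip":-0.6},{"dx":-0.0409,"dy":-0.0172,"dz":-0.0051,"twist":0,"grip":-0.6}]' 10
python3 - <<'E'
from h import *
a=arm.grab_frame("top")[140:240,120:260];b=arm.grab_frame("side")[160:290,190:300]
a=cv2.resize(a,None,fx=3,fy=3,interpolation=2);b=cv2.resize(b,None,fx=3,fy=3,interpolation=2)
o=np.zeros((390,750,3),np.uint8);o[:300,:420]=a;o[:,420:]=b
cv2.imwrite("pics/c2.png",o[:,:,::-1])
E
```

```text
t: 4.78
eef_pos: [0.5006, 0.1429, 0.1515]
ee_rot: [3.141, -0.0, -2.745]
force: [-3.6, 4.4, -6.8]
width: 0.0297
gripper_force: 10.0
t: 5.2
eef_pos: [0.4611, 0.1265, 0.1476]
ee_rot: [3.14, 0.004, -2.744]
force: [-2.6, 4.9, 2.4]
width: 0.0293
gripper_force: 10.0
```

View pics/c2.png

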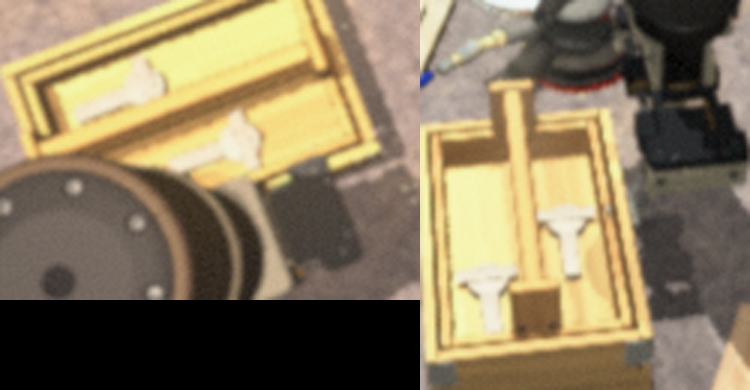

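The hasp no longer covers the tray and is still gripped, leaning outward in front of the case at about 1.9 rad. Both grey hinges still lie in the tray. I'll release the hasp so it falls outward, then rise.

```bash
python3 -m crank '[{"dx":0,"dy":0,"dz":0,"twist":0,"grip":0.3},{"dx":0,"dy":0,"dz":0,"twist":0,"grip":0.6},{"dx":0,"dy":0,"dz":0,"twist":0,"grip":0.6},{"dx":0,"dy":0,"dz":0,"twist":0,"grip":0.6},{"dx":0,"dy":0,"dz":0,"twist":0,"grip":0.6}]'
python3 -m crank '[{"dx":0,"dy":0,"dz":0.02,"twist":0,"grip":0.6},{"dx":0,"dy":0,"dz":0.05,"twist":0,"grip":0.6},{"dx":0,"dy":0,"dz":0.08,"twist":0,"grip":0.6},{"dx":0.02,"dy":0.005,"dz":0.10,"twist":0,"grip":0.6},{"dx":0.05,"dy":0.015,"dz":0.10,"twist":0,"grip":0.6}]'
python3 - <<'E'
from h import *
a=arm.grab_frame("top")[140:240,120:260];b=arm.grab_frame("side")[160:290,190:300]
a=cv2.resize(a,None,fx=3,fy=3,interpolation=2);b=cv2.resize(b,None,fx=3,fy=3,interpolation=2)
o=np.zeros((390,750,3),np.uint8);o[:300,:420]=a;o[:,420:]=b
cv2.imwrite("pics/c3.png",o[:,:,::-1])
s=arm.get_state();print(s["q"],s["eef_pos"])
E
```

```text
t: 5.72
eef_pos: [0.4611, 0.1258, 0.1461]
ee_rot: [-3.141, 0.0, -2.744]
force: [0.8, -0.4, -0.7]
width: 0.0575
gripper_force: 0.0
t: 6.13
eef_pos: [0.5125, 0.1413, 0.252]
ee_rot: [3.141, 0.009, -2.743]
force: [1.0, 1.8, 1.8]
width: 0.0701
gripper_force: 0.0
[ 6.38027310e-01  1.11225523e-01 -2.69717200e-01  9.75413761e-04
 -1.18800742e+00 -1.81199897e+00] [0.51439902 0.1422186  0.24645155]
```

View pics/c3.png

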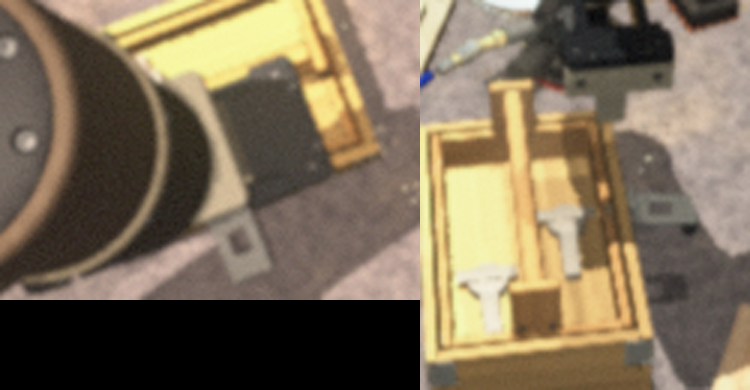

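The hasp now lies folded out level in front of the case (side crop around (665,210)). I'll turn the gripper 90° over the carrying bar.

```bash
python3 -m crank '[{"dx":0.016,"dy":0.008,"dz":0,"twist":7,"grip":1},{"dx":0.032,"dy":0.016,"dz":0,"twist":14,"grip":1},{"dx":0.048,"dy":0.024,"dz":0,"twist":21,"grip":1},{"dx":0.064,"dy":0.03,"dz":0,"twist":28,"grip":1},{"dx":0.064,"dy":0.03,"dz":0,"twist":35,"grip":1}]'
python3 -m crank '[{"dx":0,"dy":0,"dz":0,"twist":7,"grip":1},{"dx":0,"dy":0,"dz":0,"twist":14,"grip":1},{"dx":0,"dy":0,"dz":0,"twist":21,"grip":1},{"dx":0,"dy":0,"dz":0,"twist":28,"grip":1},{"dx":0,"dy":0,"dz":0,"twist":35,"grip":1}]'
python3 -m crank '[{"dx":0,"dy":0,"dz":0,"twist":7,"grip":1},{"dx":0,"dy":0,"dz":0,"twist":14,"grip":0.5},{"dx":0,"dy":0,"dz":0,"twist":20,"grip":0},{"dx":0,"dy":0,"dz":-0.02,"twist":20,"grip":0},{"dx":0,"dy":0,"dz":-0.04,"twist":20,"grip":0}]'
python3 -m crank '[{"dx":0,"dy":0,"dz":0,"twist":0,"grip":0},{"dx":0,"dy":0,"dz":0,"twist":0,"grip":0},{"dx":0,"dy":0,"dz":0,"twist":0,"grip":0},{"dx":0,"dy":0,"dz":0,"twist":0,"grip":0},{"dx":0,"dy":0,"dz":0,"twist":0,"grip":0}]'
python3 - <<'E'
from h import *
a=arm.grab_frame("top")[120:240,120:260];b=arm.grab_frame("side")[160:290,180:290]
a=cv2.resize(a,None,fx=3,fy=3,interpolation=2);b=cv2.resize(b,None,fx=3,fy=3,interpolation=2)
o=np.zeros((390,750,3),np.uint8);o[:360,:420]=a;o[:,420:]=b
cv2.imwrite("pics/c4.png",o[:,:,::-1])
s=arm.get_state();print(s["q"],s["eef_pos"])
E
```

```text
t: 6.65
eef_pos: [0.577, 0.1716, 0.2446]
ee_rot: [3.141, -0.002, -2.127]
force: [0.4, 0.6, -0.5]
width: 0.0874
gripper_force: 0.0
t: 7.07
eef_pos: [0.5748, 0.1707, 0.2454]
ee_rot: [3.14, -0.001, -1.517]
force: [0.3, 0.1, -0.0]
width: 0.0875
gripper_force: 0.0
t: 7.48
eef_pos: [0.5755, 0.1711, 0.2062]
ee_rot: [-3.14, 0.0, -1.173]
force: [0.5, 0.2, -0.7]
width: 0.0664
gripper_force: 0.0
t: 7.9
eef_pos: [0.5756, 0.1713, 0.2071]
ee_rot: [-3.14, 0.0, -1.173]
force: [-0.1, -0.7, -0.6]
width: 0.0443
gripper_force: 0.0
[ 6.14490097e-01  2.49687830e-01 -1.88985629e-01  1.42874033e-04
 -1.13084328e+00 -2.17163604e-01] [0.57540275 0.17121592 0.20681931]
```

View pics/c4.png

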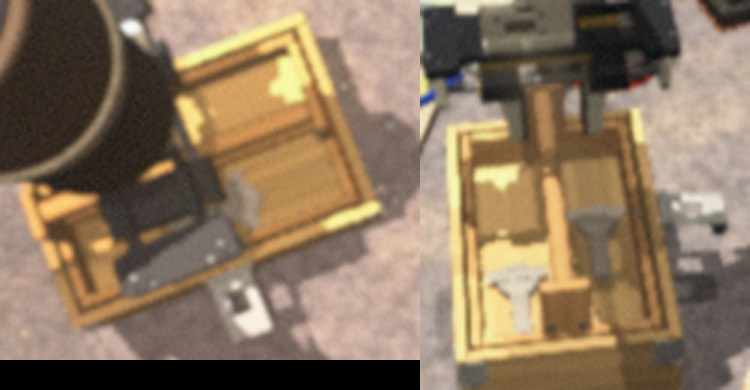

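The open fingers straddle the bar (side crop x 515 and 592, bar about 550), so I'll lower and close.

```bash
python3 -m crank '[{"dx":0.001,"dy":0,"dz":-0.02,"twist":0,"grip":0},{"dx":0.001,"dy":0,"dz":-0.04,"twist":0,"grip":0},{"dx":0.001,"dy":0,"dz":-0.06,"twist":0,"grip":0},{"dx":0.001,"dy":0,"dz":-0.075,"twist":0,"grip":0},{"dx":0.001,"dy":0,"dz":-0.081,"twist":0,"grip":0}]'
python3 -m crank '[{"dx":0,"dy":0,"dz":0,"twist":0,"grip":-0.3},{"dx":0,"dy":0,"dz":0,"twist":0,"grip":-0.6},{"dx":0,"dy":0,"dz":0,"twist":0,"grip":-1},{"dx":0,"dy":0,"dz":0,"twist":0,"grip":-1},{"dx":0,"dy":0,"dz":0,"twist":0,"grip":-1}]' 10
python3 -m crank '[{"dx":0,"dy":0,"dz":0,"twist":0,"grip":-1},{"dx":0,"dy":0,"dz":0,"twist":0,"grip":-1},{"dx":0,"dy":0,"dz":0,"twist":0,"grip":-1},{"dx":0,"dy":0,"dz":0,"twist":0,"grip":-1},{"dx":0,"dy":0,"dz":0,"twist":0,"grip":-1}]' 10
```

```text
t: 8.42
eef_pos: [0.5751, 0.1706, 0.123]
ee_rot: [3.139, -0.0, -1.174]
force: [-0.8, 0.2, -0.0]
width: 0.0439
gripper_force: 0.0
t: 8.83
eef_pos: [0.5773, 0.1717, 0.1263]
ee_rot: [-3.138, 0.0, -1.173]
force: [2.7, 0.9, 0.1]
width: 0.0161
gripper_force: 1.7
t: 9.25
eef_pos: [0.5773, 0.1717, 0.1263]
ee_rot: [-3.138, 0.0, -1.173]
force: [1.7, 1.5, 5.9]
width: 0.0163
gripper_force: 10.0
```

Gripped at 16 mm, which matches the bar width. I'll raise the grip force to 60 N and lift slowly.

```bash
python3 -m crank '[{"dx":0,"dy":0,"dz":0,"twist":0,"grip":-1},{"dx":0,"dy":0,"dz":0,"twist":0,"grip":-1},{"dx":0,"dy":0,"dz":0,"twist":0,"grip":-1},{"dx":0,"dy":0,"dz":0,"twist":0,"grip":-1},{"dx":0,"dy":0,"dz":0,"twist":0,"grip":-1}]' 60
python3 -m crank '[{"dx":0,"dy":0,"dz":0.002,"twist":0,"grip":-1},{"dx":0,"dy":0,"dz":0.005,"twist":0,"grip":-1},{"dx":0,"dy":0,"dz":0.009,"twist":0,"grip":-1},{"dx":0,"dy":0,"dz":0.012,"twist":0,"grip":-1},{"dx":0,"dy":0,"dz":0.015,"twist":0,"grip":-1}]' 60
python3 -m crank '[{"dx":0,"dy":0,"dz":0.005,"twist":0,"grip":-1},{"dx":0,"dy":0,"dz":0.01,"twist":0,"grip":-1},{"dx":0,"dy":0,"dz":0.015,"twist":0,"grip":-1},{"dx":0,"dy":0,"dz":0.02,"twist":0,"grip":-1},{"dx":0,"dy":0,"dz":0.025,"twist":0,"grip":-1}]' 60
python3 - <<'E'
from h import *
cv2.imwrite("pics/l1.png",cv2.resize(arm.grab_frame("side")[110:310,140:310,::-1],None,fx=3,fy=3,interpolation=2))
s=arm.get_state();print(s["moment"],s["force"],s["eef_pos"])
E
```

```text
t: 9.67
eef_pos: [0.5773, 0.1717, 0.1263]
ee_rot: [-3.139, 0.0, -1.173]
force: [1.7, 1.0, 5.7]
width: 0.0154
gripper_force: 60.0
t: 10.08
eef_pos: [0.5759, 0.1711, 0.1397]
ee_rot: [3.141, 0.0, -1.174]
force: [3.3, 1.1, -7.8]
width: 0.0151
gripper_force: 60.0
t: 10.5
eef_pos: [0.5759, 0.1709, 0.1655]
ee_rot: [3.141, -0.0, -1.173]
force: [3.2, 1.3, -7.0]
width: 0.0154
gripper_force: 60.0
[ 0.15360127 -0.47171782 -0.15563207] [ 1.4490683   0.38681361 -3.11241324] [0.57624728 0.17097759 0.1666375 ]
```

View pics/l1.png

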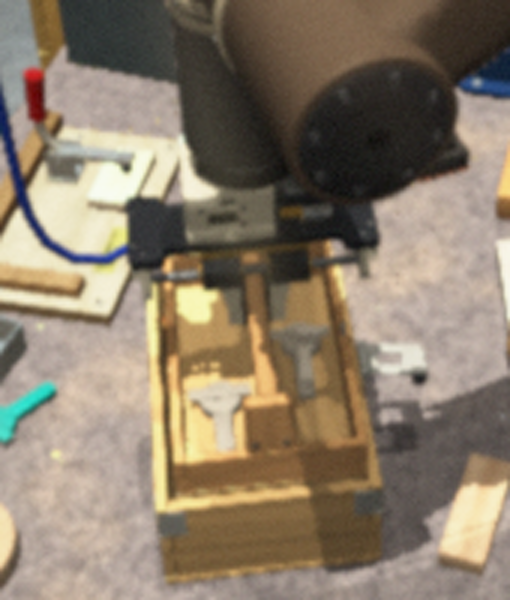

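The tray is rising level with both hinges in it, and the hasp is still folded out. I'll continue up.

```bash
python3 -m crank '[{"dx":0,"dy":0,"dz":0.008,"twist":0,"grip":-1},{"dx":0,"dy":0,"dz":0.016,"twist":0,"grip":-1},{"dx":0,"dy":0,"dz":0.024,"twist":0,"grip":-1},{"dx":0,"dy":0,"dz":0.032,"twist":0,"grip":-1},{"dx":0,"dy":0,"dz":0.04,"twist":0,"grip":-1}]' 60
python3 -m crank '[{"dx":0,"dy":0,"dz":0.008,"twist":0,"grip":-1},{"dx":0,"dy":0,"dz":0.016,"twist":0,"grip":-1},{"dx":0,"dy":0,"dz":0.024,"twist":0,"grip":-1},{"dx":0,"dy":0,"dz":0.032,"twist":0,"grip":-1},{"dx":0,"dy":0,"dz":0.038,"twist":0,"grip":-1}]' 60
python3 -m crank '[{"dx":0,"dy":0,"dz":0,"twist":0,"grip":-1},{"dx":0,"dy":0,"dz":0,"twist":0,"grip":-1},{"dx":0,"dy":0,"dz":0,"twist":0,"grip":-1},{"dx":0,"dy":0,"dz":0,"twist":0,"grip":-1},{"dx":0,"dy":0,"dz":0,"twist":0,"grip":-1}]' 60
python3 -m crank '[{"dx":0,"dy":0,"dz":0,"twist":0,"grip":-1},{"dx":0,"dy":0,"dz":0,"twist":0,"grip":-1},{"dx":0,"dy":0,"dz":0,"twist":0,"grip":-1},{"dx":0,"dy":0,"dz":0,"twist":0,"grip":-1},{"dx":0,"dy":0,"dz":0,"twist":0,"grip":-1}]' 60
python3 - <<'E'
from h import *
cv2.imwrite("pics/l2.png",cv2.resize(arm.grab_frame("side")[110:310,140:310,::-1],None,fx=3,fy=3,interpolation=2))
E
```

```text
t: 10.97
eef_pos: [0.5757, 0.1708, 0.2058]
ee_rot: [3.141, -0.0, -1.173]
force: [-0.3, 0.6, -5.0]
width: 0.0158
gripper_force: 60.0
t: 11.38
eef_pos: [0.5763, 0.1711, 0.2441]
ee_rot: [-3.141, -0.0, -1.173]
force: [1.0, -0.3, -5.6]
width: 0.0153
gripper_force: 60.0
t: 11.8
eef_pos: [0.5758, 0.1709, 0.2424]
ee_rot: [3.141, -0.0, -1.173]
force: [-0.4, -0.2, -5.0]
width: 0.0154
gripper_force: 60.0
t: 12.22
eef_pos: [0.5761, 0.1711, 0.243]
ee_rot: [3.142, 0.0, -1.173]
force: [0.1, -0.6, -4.8]
width: 0.0156
gripper_force: 60.0
```

View pics/l2.png

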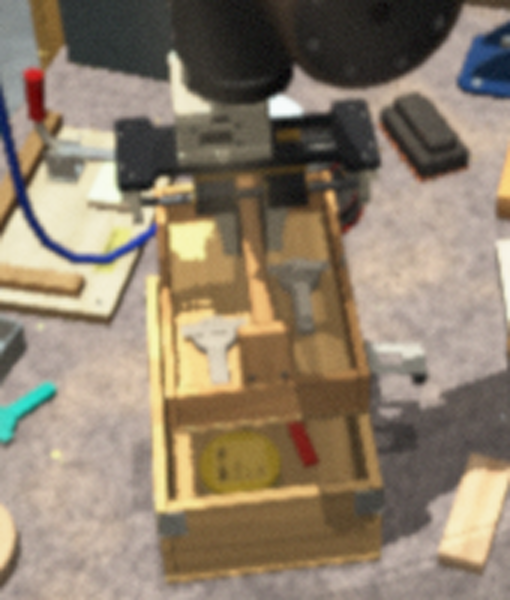

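The tray is level and clear of the case, about 117 mm above its seat. Both hinges are in it and the hasp is out.

```bash
python3 -c "
from station import arm
print(arm.job_done())"
```

```text
the job is handed in; nothing more can be done
None
```

I swung the hasp out while the tray was seated, lifted the tray about 12 cm and handed the job in with it held level in the gripper. Both hinges were still in it at the last look; no verdict came back.

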